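# Pump the ratchet specimen clamp and hold the block at gentle pressure

### The arm

A 7-joint arm with a two-finger parallel gripper is mounted at the origin on the work surface. World frame = base frame: x ahead of the robot, y to its left, z up, the work surface at z = 0. Lengths are in m, angles in rad, forces in N, time in s.
With the tool pointing down it reaches from about 0.425 to 0.825 m from the base axis. Payload 3.6 kg.
Tool frame: the origin (TCP) lies at the very end of the fingers, on their centre line; the grasp point (between the pads) lies 19 mm behind it; x points along the fingers, y is the direction in which the jaws open and shut, and the axes are right-handed (so a half turn about x gives the same grasp; the last joint's range is limited). The gripper opens to 93 mm and grips with 3 to 60 N. Pads are 15 mm wide; open, the fingers measure 128 mm over their backs; the gripper's body (75 mm by 188 mm) begins 65 mm behind the grasp point.
Start: joints at [-1.188, 0.615, -0.013, 1.423, 0.008, 1.103, -0.04], TCP at [0.259, 0.596, 0.219] pointing down, gripper open.
Joint ranges: [-3.12, 3.12], [-0.3, 2.06], [-1.34, 1.32], [0.26, 2.42], [-1.36, 4.5], [0.01, 1.98], [-2.84, 2.84]. Speed limits (rad/s): [2.79, 2.79, 3.14, 3.14, 3.14, 3.14, 3.14].

### API

Orientations are given as a rotation vector (axis times angle).
In Python, from cell import get_state, viewer, ticket, search_frame, cut_out gives the robot as it stands.
- The arm moves only by the tool carry_out, never from a script. Its argument "commands" is a list of rows, each an object with "linear": the shift along the tool's x, y, z in mm, a list of three; "roll": the turn about the tool's x in degrees; "gripper": the opening in per cent of the stroke, from 0 (shut) to 100 (fully open). In form: [{"linear": [dx, dy, dz], "roll": roll, "gripper": gripper}, ...]. A call has 1 to 8 rows; each row shifts and turns the commanded pose from where the row before left it, along the tool's axes as they then stand; what a row does not reach is not made up. A row lasts 1/8 s, in which the tool goes at most 62.5 mm and 10.7 degrees, less where a joint would pass 70% of its speed; a pose out of reach is approached as far as the arm can. A call is refused whole if a number of a shift passes 62.5 or a number of a turn 10.7, either way. A call with a gripper value outside its range is refused whole. The fingers move at their own pace and stop on an object; "force" is the grip in N (left out, the last holds). Time passes only in rows, so rows that do not move let the fingers close. It gives the time, the measured TCP pose, the force and the opening at its end, in the units of the state.
- get_state(): the state, without advancing time (a new reading comes with each control period).
- viewer.grab_frame(name): name is "scene" or "top" or "wrist"; returns a dict with "pixels" (400x640x3 uint8, red, green, blue), "fx", "fy", "cx", "cy" (pixels), "eye" and "orientation" of the camera in the world. Camera axes: x right, y up, looking along -z (the intrinsics and any distortion apply to the point x, -y, -z); pixel columns grow to the right and rows downward; lengths in m; the calibration is good to about 2 mm. A picture is of the moment at which its call begins. There is no depth.
- ticket.sign_off(): hands the job in, once; it reports no verdict.
Trained networks look in a picture, given as the dict that the camera call returned (one of the last four; its "shot" number tells which), for a name from the list of things; names that differ only in an ending like _2 or _b are one class to them, and where a whole thing is asked for, a point or a joint stands for the part that bears it (a point fixed in the world has none). Each returns a list of dicts, best first, with "score" (0 to 1); they miss things now and then, are a little off and sometimes report something else, mostly with a low value. They report only what shows in the picture. A call takes as long as a camera call. They do not tell look-alikes from the thing itself.
- search_frame(picture, label): "box" ([centre column, centre row, width, height] in pixels, round what is visible of it).
- cut_out(picture, label): "pixels" (400x640 bool, what is visible of it) and "box" ([centre column, centre row, width, height] in pixels, round what is visible of it).
The state is a dict: "clock": time; "q": joint angles; "joint_vel": joint speeds; "joint_efforts": joint torques, N m; "tcp_pos": TCP position; "eef_rot": TCP orientation; "wrist_force": force on the tool from outside, world axes, zero at the start; "wrist_torque": the same for the moment, N m; "grip_width": finger opening in m.
Only numpy, scipy, OpenCV 4.12 (cv2) and the standard library are available. Lean on these libraries where they do the work, as an engineer would, in place of code of your own. Each camera call takes 0.05 s, during which the arm holds its last target.

### The job

Turn the selector knob on top of the blue ratchet clamp to the green dot, then pump the orange squeeze trigger (squeeze, let it spring back, squeeze again) until the jaw's rubber pad pushes the brown specimen block against the anvil. Finish while still holding the trigger squeezed, with the gauge needle in the green band; never let the needle get well into the red, which would crush the block. Work only the knob and the trigger: do not touch the jaw or the block, and leave the other things on the bench where they are.

Things in the scene. Friction and masses are not known exactly. Their poses are not given: they have to be found in the camera images.
- clamp: Blue bench clamp, fixed to the table, 385 mm long, 80 mm wide. Origin: on the table surface below its middle; its x axis runs from the trigger end to the anvil end, y to the left, z up. Blue housing from x = -30 to +60 mm, +-40 mm in y, top at z = 85 mm; it carries the selector knob. The trigger levers stand behind the housing (x -30 to -165 mm), the jaw and block in front of it.
- selector_grip (a point): Centre of the black knob's bar grip, on the knob's vertical axis, 116 mm above the table (clamp x = 10 mm, y = 0). The bar is 42 mm long, 14 mm wide, and stands from z = 98 to 131 mm above a 44 mm disc. This point's own x axis turns with the knob and points along the bar towards its white pointer line.
- selector (a joint): Knob angle in rad, growing clockwise seen from above. Three detents: red dot (locked) at 0, white dot (neutral) at 0.7, green dot (drive) at 1.4; stops at -0.1 and 1.5. At 0 the pointer points along the clamp's +x; the green dot lies 1.4 rad clockwise from there. The knob snaps to the nearest detent when let go; it needs about 0.1 N m. Only at green does the trigger drive the jaw.
- trigger_grip (a point): Point midway between the two orange trigger levers where they are best squeezed from both sides from above (clamp x = -105 mm, y = 0, 83.5 mm above the table), fixed to the clamp. The axes are those of the clamp: squeeze along its y. The levers are upright plates, 62 to 105 mm above the table and 8 mm thick; over their outer faces they measure 62 mm here when released and 32 mm when fully squeezed.
- trigger (a joint): Trigger squeeze angle in rad (each of the two coupled levers, hinged 75 mm in front of trigger_grip): 0 released, 0.2 fully squeezed. 0.1 rad moves each lever 7.5 mm at trigger_grip and the drive pawl 10 mm. It springs back by itself when let go; 3 to 5 N at each lever with the jaw free, and 2/3 N more per N of jaw pressure.
- lever_left: The left (clamp +y) orange trigger lever, 135 mm long. Origin at its hinge.
- lever_right: The right (clamp -y) orange trigger lever, 135 mm long. Origin at its hinge.
- jaw_travel (a joint): Forward travel of the jaw bar in m, 0 to 0.11. Pad front at clamp x = 75 mm + this (gauge at 0); the block meets the anvil at about 0.07. At green each squeeze drives it on (pins every 8 mm, so up to 8 of the 20 mm stroke is lost before the pawl catches) and it stays when the trigger returns, by a 2.5 N drag only: once pressed, it slips back on release until the gauge reads about 6 mm.
- jaw: The sliding steel jaw bar with brass ratchet pins, gauge and pad. Do not touch. Origin on the bar's axis, 45 mm above the table.
- force_gauge (a joint): How far the sprung pad is pushed back into the jaw, in m; 0 free; 400 N per m. The orange needle moves over a strip: white band 0 to 0.010, green band 0.010 to 0.020, red above 0.020; the block is crushed above 0.024.
- jaw_face: The sprung pad at the front of the jaw, 42 mm wide, 40 mm high. Origin: on the jaw bar's axis, 75 mm behind the pad's front.
- jaw_pad (a point): Centre of the front face of the pad, 45 mm above the table.
- block_center (a point): Centre of the brown specimen block: 45 mm along the clamp, 40 mm wide, 42 mm high, loose on the clamp's bed (20 mm above the table), a few mm short of the anvil.
- block: The same block. Origin: centre of its underside.
- anvil: Fixed end stop of the clamp; its face is at clamp x = 190 mm. Origin: centre of its underside, at clamp x = 205 mm.
- cup_a_center (a point): Clear plastic specimen cup with a brown puck in it, 96 mm across the rim, 70 mm high; leave alone. Point at its centre.
- cup_b_center (a point): Clear plastic specimen cup with a brown puck in it, 96 mm across the rim, 70 mm high; leave alone. Point at its centre.
- cup_c_center (a point): Clear plastic specimen cup with a brown puck in it, 96 mm across the rim, 70 mm high; leave alone. Point at its centre.
- puck_a_center (a point): Loose brown specimen puck, 40 mm across, 24 mm high; leave alone. Point at its centre.
- puck_b_center (a point): Loose brown specimen puck, 40 mm across, 24 mm high; leave alone. Point at its centre.
- jar_center (a point): White jar, 52 mm across, 75 mm high; leave alone. Point at its centre.
Not all that is in view belongs to the job. Leave any purple or yellow look-alike of the block alone.

How it is judged:
By the outcome, as a careful person would: the job done as asked, in the order asked, and still so for the second after the job is handed in, while the arm keeps its last pose, push and grip.
It also fails if it takes over 67 s, if anything falls off the work surface, if the arm or the gripper's body presses on something with over 40 N, if the wrist force passes 120 N, or if a joint passes its speed limit or range.

## Working session

There is one attempt and no reset: what is moved stays moved. The work goes in short steps, Python scripts to look and compute and a tool call to move; the robot and the scene stay as the last step left them, time stands still between calls to the robot, and variables do not carry over. Pictures are saved under pics/ and viewed, and the job is handed in when it is done.

Besides the shell and the picture viewer there is one more tool, called by a JSON object that holds its "api" and its "payload". carry_out: Moves the arm, as the interface text tells. Its arguments: {"type":"object","properties":{"commands":{"type":"array","items":{"type":"object","properties":{"linear":{"type":"array","items":{"type":"number"}},"roll":{"type":"number"},"gripper":{"type":"number"}}}},"force":{"type":"number"}},"required":["commands"]}

```bash
mkdir -p pics; ls
cat > h.py <<'E'
import numpy as np, cv2
from cell import get_state, viewer, ticket, search_frame, cut_out
from scipy.spatial.transform import Rotation as R
def grab(n,f):
    p=viewer.grab_frame(n); cv2.imwrite('pics/'+f,np.ascontiguousarray(p['pixels'][:,:,::-1])); return p
def Rm(p):
    o=np.array(p['orientation'],float); return R.from_rotvec(o).as_matrix() if o.shape==(3,) else (o if o.shape==(3,3) else R.from_quat(o).as_matrix())
def ray(p,u,v):
    d=np.array([(u-p['cx'])/p['fx'],-(v-p['cy'])/p['fy'],-1.]); return np.array(p['eye']),Rm(p)@d
def atz(p,u,v,z):
    e,d=ray(p,u,v); return e+d*(z-e[2])/d[2]
def proj(p,X):
    c=Rm(p).T@(np.array(X)-np.array(p['eye'])); return p['cx']+p['fx']*c[0]/-c[2], p['cy']-p['fy']*c[1]/-c[2]
E
python3 - <<'E'
from h import *
for n in ['scene','top','wrist']:
    p=grab(n,n+'0.png'); print(n,{k:p[k] for k in p if k!='pixels'})
    for l in ['clamp','selector_grip','lever_left','lever_right','block','anvil','jaw_face']:
        print(l,[(np.round(b['box']).tolist(),round(b['score'],2)) for b in search_frame(p,l)[:3]])
print(get_state())
E
```

```text
pics
scene {'fx': 431.85262147355036, 'fy': 431.85262147355036, 'cx': 319.6304701539779, 'cy': 202.30097658768537, 'eye': array([ 1.24230188, -0.05449191,  1.03940198]), 'orientation': array([0.50466432, 0.47035211, 1.40212208]), 'shot': 1}
clamp [([358.0, 202.0, 135.0, 57.0], 0.77), ([404.0, 192.0, 19.0, 25.0], 0.22)]
selector_grip [([354.0, 186.0, 16.0, 17.0], 0.53)]
lever_left [([315.0, 194.0, 44.0, 14.0], 0.94), ([376.0, 196.0, 6.0, 19.0], 0.37)]
lever_right [([318.0, 206.0, 55.0, 24.0], 0.86), ([466.0, 166.0, 32.0, 33.0], 0.25)]
block [([419.0, 166.0, 16.0, 19.0], 0.7), ([380.0, 168.0, 18.0, 16.0], 0.6), ([466.0, 167.0, 30.0, 35.0], 0.29)]
anvil [([420.0, 186.0, 22.0, 27.0], 0.81), ([351.0, 279.0, 14.0, 17.0], 0.41)]
jaw_face [([314.0, 192.0, 45.0, 16.0], 0.68)]
top {'fx': 411.96526711956477, 'fy': 411.96526711956477, 'cx': 311.8086026177168, 'cy': 203.27515798199389, 'eye': array([0.36970453, 0.02502484, 1.46990442]), 'orientation': array([ 0.12460101, -0.12572002, -1.55397248]), 'shot': 2}
clamp [([283.0, 227.0, 114.0, 34.0], 0.81)]
selector_grip [([285.0, 224.0, 11.0, 9.0], 0
[... 636 characters left out ...]
88)]
anvil []
jaw_face []
{'clock': 1.2, 'q': array([-1.18751302,  0.61490134, -0.01264818,  1.4233796 ,  0.00807908,
        1.10338554, -0.04037493]), 'joint_vel': array([-0.00123833, -0.00108169,  0.00100954, -0.00016728,  0.00193796,
        0.00083844, -0.0020392 ]), 'joint_efforts': array([ 3.21346342e-04, -4.58834302e+01,  2.09194282e-01, -1.66031456e+01,
       -6.11698581e-02,  1.32863075e-02,  2.04321270e-05]), 'tcp_pos': array([0.25890838, 0.59619297, 0.21864598]), 'eef_rot': array([ 0.32135621,  1.54688916, -0.32136988]), 'wrist_force': array([ 0.07637679, -0.31214938, -0.28638942]), 'wrist_torque': array([-0.0136876 ,  0.01627639,  0.0034473 ]), 'grip_width': 0.0930250749728762}
```

Run:
```python
import cv2
a=cv2.imread('pics/scene0.png'); cv2.imwrite('pics/s0c.png',cv2.resize(a[140:270,260:460],None,fx=4,fy=4,interpolation=cv2.INTER_CUBIC))
a=cv2.imread('pics/top0.png'); cv2.imwrite('pics/t0c.png',cv2.resize(a[190:280,200:360],None,fx=5,fy=5,interpolation=cv2.INTER_CUBIC))
```

```text
(no output)
```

View pics/scene0.png

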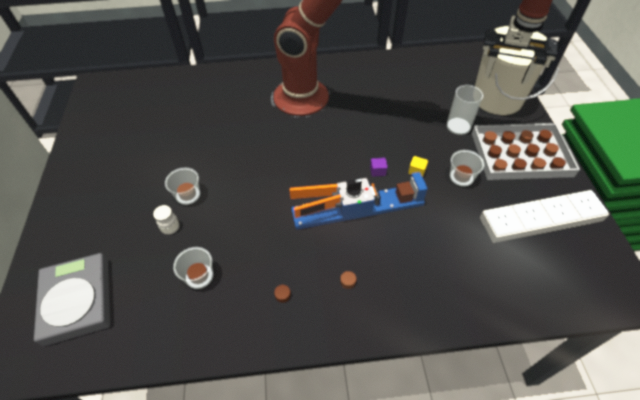

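View pics/top0.png

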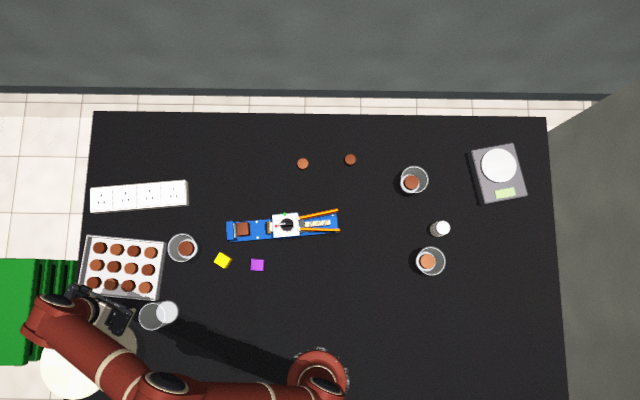

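```bash
sleep 0
```

```text
(no output)
```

View pics/s0c.png

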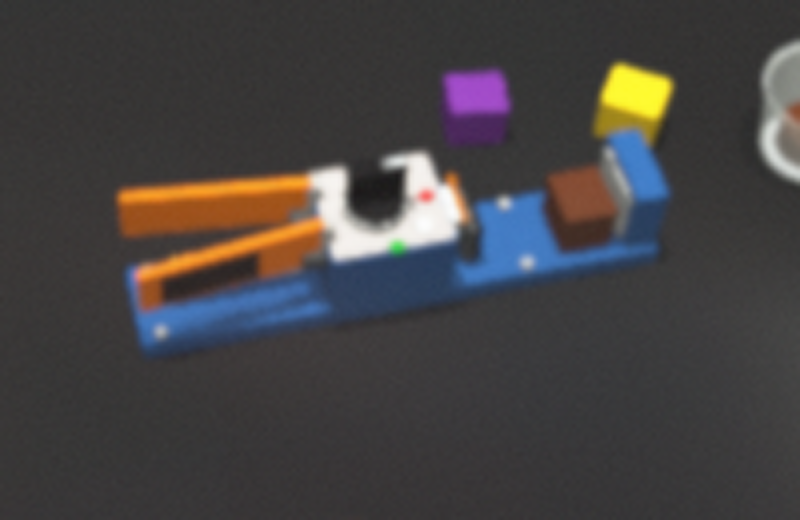

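View pics/t0c.png

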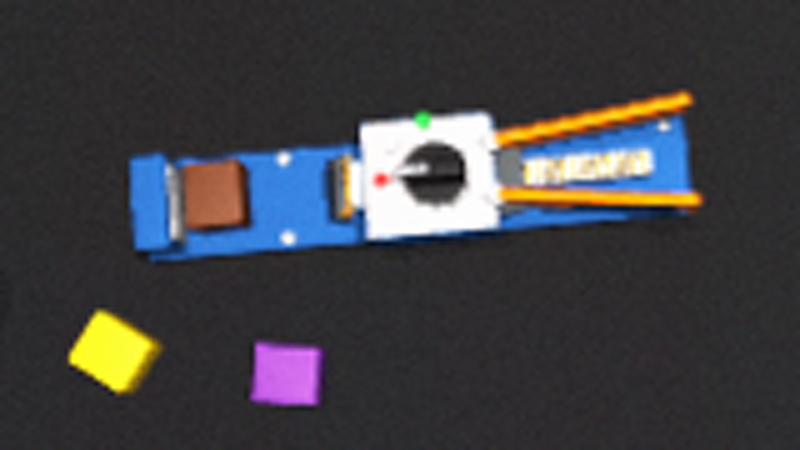

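```bash
cat >> h.py <<'E'
def clampT(x): 
    c,s=np.cos(x[2]),np.sin(x[2]); return lambda P:np.array([x[0]+c*P[0]-s*P[1],x[1]+s*P[0]+c*P[1],P[2]])
E
python3 - <<'E'
from h import *
from scipy.optimize import least_squares
pt=grab('top','t1.png'); ps=grab('scene','s1.png')
W=[(60,-40,85),(-30,-40,85),(-30,40,85),(60,40,85)]
T=[(361,124),(492,112),(500,228),(366,240)]; S=[(460,243),(330,262),(308,175),(430,152)]
obs=[(pt,np.array(w)/1e3,200+u/5,190+v/5) for w,(u,v) in zip(W,T)]+[(ps,np.array(w)/1e3,260+u/4,140+v/4) for w,(u,v) in zip(W,S)]
def f(x,o=obs):
    F=clampT(x); return np.concatenate([np.array(proj(p,F(w)))-(u,v) for p,w,u,v in o])
for o in (obs,obs[:4],obs[4:]):
    r=least_squares(f,[.45,.1,1.5],args=(o,)); print(r.x,np.round(r.fun,1))
x=least_squares(f,[.45,.1,1.5]).x; F=clampT(x)
for n,P in dict(knob=(10,0,116),trig=(-105,0,83.5),anv=(220,40,20),base=(-165,-40,10),baseR=(-165,40,10),dot=(10,0,131)).items():
    w=F(np.array(P)/1e3); a=proj(pt,w);b=proj(ps,w); print(n,w.round(4),'topcrop',np.round([(a[0]-200)*5,(a[1]-190)*5]),'scenecrop',np.round([(b[0]-260)*4,(b[1]-140)*4]))
s=get_state(); M=R.from_rotvec(s['eef_rot']).as_matrix(); print(M.round(3),np.hypot(*F((.01,0,0))[:2]))
E
```

```text
[0.52071936 0.09822407 1.65376514] [-0.6 -1.2 -0.3 -0.7 -0.4 -0.4 -0.3 -0.9 -0.5 -1.1  0.1 -0.4 -0.8 -1.1
 -0.5 -0.4]
[0.51819658 0.09686857 1.66372504] [-0.3 -0.3 -0.  -0.   0.1  0.3  0.2  0. ]
[0.52328294 0.09892067 1.64505325] [-0.1 -0.2  0.3  0.3 -0.3 -0.5  0.1  0.4]
knob [0.5199 0.1082 0.116 ] topcrop [433. 166.] scenecrop [376. 178.]
trig [ 0.5294 -0.0064  0.0835] topcrop [605. 160.] scenecrop [211. 234.]
anv [0.4626 0.3142 0.02  ] topcrop [145. 259.] scenecrop [628. 172.]
base [ 0.5743 -0.0629  0.01  ] topcrop [682. 110.] scenecrop [141. 354.]
baseR [ 0.4945 -0.0695  0.01  ] topcrop [691. 222.] scenecrop [124. 264.]
dot [0.5199 0.1082 0.131 ] topcrop [431. 164.] scenecrop [377. 164.]
[[-0.     0.398  0.917]
 [ 0.     0.917 -0.398]
 [-1.     0.    -0.   ]] 0.5310284980522978
```

```bash
cat >> h.py <<'E'
def plan(target,yaw,n,s=None):
    s=s or get_state(); p=np.array(s['tcp_pos']); M=R.from_rotvec(s['eef_rot']).as_matrix()
    y0=np.arctan2(M[1,1],M[0,1]); dr=-np.degrees((yaw-y0+np.pi)%(2*np.pi)-np.pi)/n
    # constant tool-frame step (arc)
    A=np.zeros((3,3));Mk=M.copy()
    for k in range(n): A+=Mk; Mk=Mk@R.from_rotvec([np.radians(dr),0,0]).as_matrix()
    print('n',n,'linear',np.linalg.solve(A,np.array(target)-p).round(1),'roll',round(dr,2))
E
python3 - <<'E'
from h import *
plan((.521,.107,.219),.083,10); plan((.521,.107,.219),.083,11)
E
```

```text
n 10 linear [-0.  -0.   0.1] roll 6.18
n 11 linear [-0.  -0.   0.1] roll 5.62
```

```bash
sed -i 's/np.array(target)-p).round/(np.array(target)-p)*1e3).round/' h.py
python3 - <<'E'
from h import *
plan((.521,.107,.219),.083,11); plan((.521,.107,.219),.083,12)
E
```

```text
n 11 linear [-0.  -9.4 52.1] roll 5.62
n 12 linear [-0.  -8.5 47.8] roll 5.15
```

{"api": "carry_out", "payload": {"commands": [{"linear":[0,-8.5,47.8],"roll":5.15,"gripper":100},{"linear":[0,-8.5,47.8],"roll":5.15,"gripper":100},{"linear":[0,-8.5,47.8],"roll":5.15,"gripper":100},{"linear":[0,-8.5,47.8],"roll":5.15,"gripper":100},{"linear":[0,-8.5,47.8],"roll":5.15,"gripper":100},{"linear":[0,-8.5,47.8],"roll":5.15,"gripper":100},{"linear":[0,-8.5,47.8],"roll":5.15,"gripper":100},{"linear":[0,-8.5,47.8],"roll":5.15,"gripper":100}]}}

```text
clock: 2.3
tcp_pos: [0.4961, 0.2969, 0.2188]
eef_rot: [0.881, 1.385, -0.88]
wrist_force: [-0.4, -0.1, 0.4]
grip_width: 0.0929
```

{"api": "carry_out", "payload": {"commands": [{"linear":[0,-8.5,47.8],"roll":5.15,"gripper":100},{"linear":[0,-8.5,47.8],"roll":5.15,"gripper":100},{"linear":[0,-8.5,47.8],"roll":5.15,"gripper":100},{"linear":[0,-8.5,47.8],"roll":5.15,"gripper":100},{"linear":[0,0,0],"roll":0,"gripper":60}]}}

```text
clock: 2.92
tcp_pos: [0.5208, 0.1013, 0.2193]
eef_rot: [1.153, 1.24, -1.156]
wrist_force: [0.7, -0.1, 1.0]
grip_width: 0.0869
```

Run:
```python
from h import *
p=grab('wrist','w2.png'); s=get_state(); print(s['clock'],s['tcp_pos'],s['q'],s['grip_width']); 
x=[.5207,.0982,1.654]; F=clampT(x)
for P in [(60,-40,85),(-30,-40,85),(-30,40,85),(60,40,85),(10,0,131),(31,0,131),(-11,0,131)]: print(P,np.round(proj(p,F(np.array(P)/1e3)),1))
a=search_frame(p,'selector_grip'); print(a[:2])
cv2.imwrite('pics/w2b.png',cv2.resize(cv2.imread('pics/w2.png'),(800,500)))
```

```text
2.975 [0.52067464 0.10478921 0.21906286] [-0.45303766  0.44198037  0.31274533  1.77476992 -0.16215937  0.94946327
  0.0048122 ] 0.08340860377611997
(60, -40, 85) [367.3 128.9]
(-30, -40, 85) [364.6 232.1]
(-30, 40, 85) [274.8 232.9]
(60, 40, 85) [270.  129.9]
(10, 0, 131) [319.3 202.8]
(31, 0, 131) [319.  174.7]
(-11, 0, 131) [319.5 229.7]
[{'box': [319.6, 198.2, 55.1, 63.5], 'score': 0.71}]
```

View pics/w2b.png

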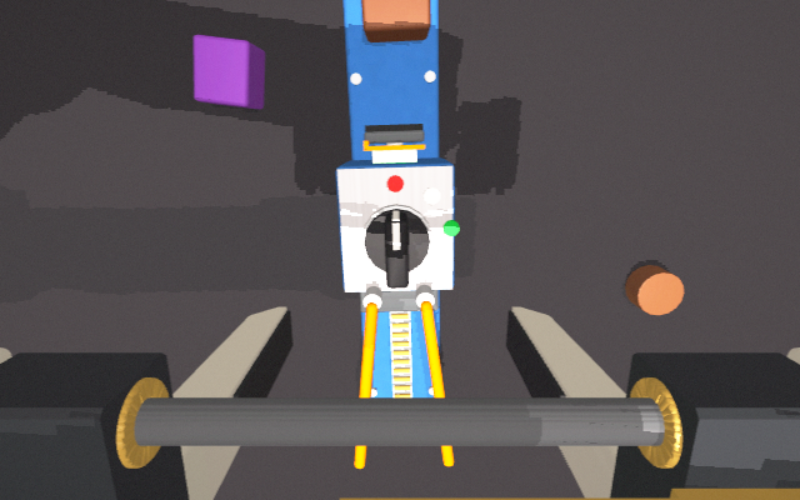

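Run:
```python
from h import *
from scipy.optimize import least_squares
pt=viewer.grab_frame('top'); ps=viewer.grab_frame('scene'); pw=viewer.grab_frame('wrist')
W=[(60,-40,85),(-30,-40,85),(-30,40,85),(60,40,85)]
T=[(361,124),(492,112),(500,228),(366,240)]; S=[(460,243),(330,262),(308,175),(430,152)]; V=[(453,166),(453,290),(345,292),(337,170)]
D=[(pt,W,T,5,200,190),(ps,W,S,4,260,140),(pw,W,V,1.25,0,0)]
# red dot/white/green on plate & pin hints omitted
def mk(D): return [(p,np.array(w)/1e3,a+(u+.5)/k-.5,b+(v+.5)/k-.5,k) for p,WW,TT,k,a,b in D for w,(u,v) in zip(WW,TT)]
def f(x,o):
    F=clampT(x); return np.concatenate([np.array(proj(p,F(w)))-(u,v) for p,w,u,v,k in o])
for d in (D,D[:1],D[1:2],D[2:]):
    r=least_squares(f,[.45,.1,1.5],args=(mk(d),)); F=clampT(r.x); print(r.x.round(4),np.round(r.fun,1),F((.01,0,.1)).round(4),F((-.105,0,.08)).round(4))
print(get_state()['tcp_pos'],get_state()['eef_rot'])
```

```text
[0.5193 0.1029 1.6815] [-1.9  0.1 -1.6 -0.1 -1.   0.2 -0.9  0.4  1.7 -1.8  2.5 -0.5  0.9 -1.
  0.9 -0.9  2.5 -0.7  1.6  3.  -1.7  3.6 -1.8 -1.4] [0.5182 0.1128 0.1   ] [ 0.5309 -0.0015  0.08  ]
[0.5195 0.0983 1.6638] [-0.3 -0.3 -0.  -0.   0.1  0.3  0.2  0. ] [0.5186 0.1082 0.1   ] [ 0.5293 -0.0063  0.08  ]
[0.5219 0.0981 1.6453] [-0.1 -0.2  0.3  0.2 -0.3 -0.5  0.1  0.4] [0.5211 0.1081 0.1   ] [ 0.5297 -0.0066  0.08  ]
[0.5192 0.1036 1.6856] [ 2.2 -1.9  1.7  2.1 -1.7  2.9 -2.2 -2.1] [0.5181 0.1136 0.1   ] [ 0.5313 -0.0007  0.08  ]
[0.5203434  0.1086385  0.21852893] [ 1.1463649   1.24937234 -1.14548653]
```

Run:
```python
from h import *
p=grab('wrist','w3.png'); s=get_state(); print(s['tcp_pos'])
x=[.5203,.0982,1.656]; F=clampT(x); a=cv2.imread('pics/w3.png')
c=cv2.resize(a[110:260,230:400],None,fx=4,fy=4,interpolation=cv2.INTER_CUBIC)
for P in [(60,-40,85),(-30,-40,85),(-30,40,85),(60,40,85),(31,0,131),(-11,0,131),(-11,0,98)]:
    u,v=proj(p,F(np.array(P)/1e3)); cv2.drawMarker(c,(int((u+.5-230)*4),int((v+.5-110)*4)),(255,0,255),0,12,1)
cv2.imwrite('pics/w3c.png',c)
```

```text
[0.52033134 0.10849542 0.21849699]
```

View pics/w3c.png

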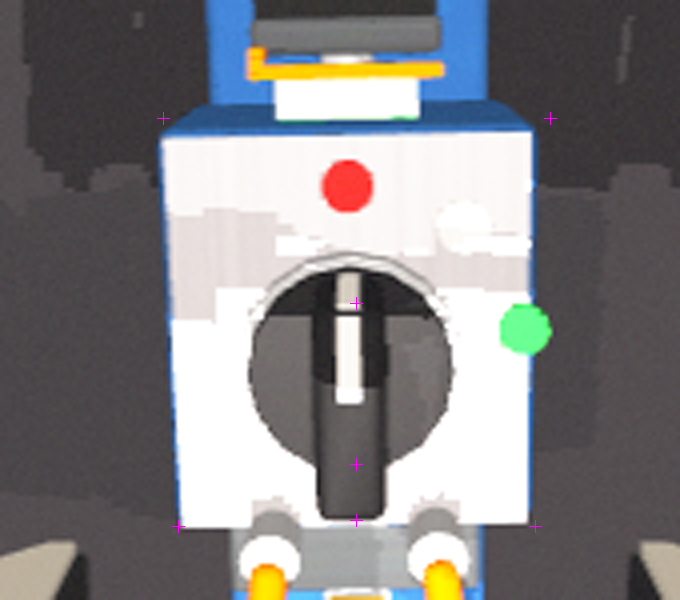

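Run:
```python
from h import *
from scipy.optimize import least_squares
pw=viewer.grab_frame('wrist')
W=[(60,-40,85),(-30,-40,85),(-30,40,85),(60,40,85)]
V=[(533,130),(530,523),(179,527),(161,136)]
def f(x):
    F=clampT(x); return np.concatenate([np.array(proj(pw,F(np.array(w)/1e3)))-(230+(u+.5)/4-.5,110+(v+.5)/4-.5) for w,(u,v) in zip(W,V)])
r=least_squares(f,[.52,.1,1.65]); F=clampT(r.x); print(r.x.round(4),np.round(r.fun,1),F((.01,0,.1)).round(4),F((-.105,0,.08)).round(4))
s=get_state();M=R.from_rotvec(s['eef_rot']).as_matrix();print(M.round(4),s['clock'],s['tcp_pos'])
plan((.5185,.1075,.150),.083,2)
```

```text
[0.5194 0.0962 1.6724] [ 1.8 -1.7  0.7  1.9 -0.8  2.2 -1.8 -1.6] [0.5184 0.1062 0.1   ] [ 0.5301 -0.0082  0.08  ]
[[-3.000e-04  9.964e-01  8.520e-02]
 [ 4.000e-04  8.520e-02 -9.964e-01]
 [-1.000e+00 -2.000e-04 -5.000e-04]] 3.275 [0.52034836 0.10823486 0.21849904]
n 2 linear [34.2 -0.9  0.3] roll 0.07
```

{"api": "carry_out", "payload": {"commands": [{"linear":[30,-1.4,0.7],"roll":0,"gripper":50},{"linear":[45,0,0],"roll":0,"gripper":50},{"linear":[38,0,0],"roll":0,"gripper":50},{"linear":[0,0,0],"roll":0,"gripper":50},{"linear":[0,0,0],"roll":0,"gripper":0},{"linear":[0,0,0],"roll":0,"gripper":0},{"linear":[0,0,0],"roll":0,"gripper":0},{"linear":[0,0,0],"roll":0,"gripper":0}], "force": 20}}

```text
clock: 4.28
tcp_pos: [0.5191, 0.106, 0.1065]
eef_rot: [1.148, 1.247, -1.147]
wrist_force: [-1.6, 0.5, 3.4]
grip_width: 0.0139
```

{"api": "carry_out", "payload": {"commands": [{"linear":[0,0,0],"roll":10.2,"gripper":0},{"linear":[0,0,0],"roll":10.2,"gripper":0},{"linear":[0,0,0],"roll":10.2,"gripper":0},{"linear":[0,0,0],"roll":10.2,"gripper":0},{"linear":[0,0,0],"roll":10.2,"gripper":0},{"linear":[0,0,0],"roll":10.2,"gripper":0},{"linear":[0,0,0],"roll":10.2,"gripper":0},{"linear":[0,0,0],"roll":10.2,"gripper":0}]}}

```text
clock: 5.28
tcp_pos: [0.5183, 0.1066, 0.1065]
eef_rot: [2.103, 0.239, -2.105]
wrist_force: [-2.6, 1.5, 4.8]
grip_width: 0.0139
```

{"api": "carry_out", "payload": {"commands": [{"linear":[0,0,0],"roll":0,"gripper":0},{"linear":[0,0,0],"roll":0,"gripper":0},{"linear":[0,0,0],"roll":0,"gripper":0}]}}

```text
clock: 5.65
tcp_pos: [0.5183, 0.1066, 0.1065]
eef_rot: [2.099, 0.245, -2.102]
wrist_force: [-3.0, 1.3, 7.0]
grip_width: 0.0138
```

Run:
```python
from h import *
p=grab('wrist','w4.png'); s=get_state();M=R.from_rotvec(s['eef_rot']).as_matrix();print('yaw',np.arctan2(M[1,1],M[0,1]),s['clock'],s['tcp_pos'],s['q'],s['wrist_torque'],s['wrist_force'])
a=cv2.imread('pics/w4.png')
cv2.imwrite('pics/w4c.png',a)
```

```text
yaw -1.3404934944401075 5.7 [0.51831468 0.10656921 0.10649229] [-0.66824315  0.6639296   0.67328275  1.91358148 -0.58684993  0.77138852
 -1.00235781] [0.04324    0.81432595 0.14338586] [-3.43585412  1.37626921  7.16401922]
```

View pics/w4c.png

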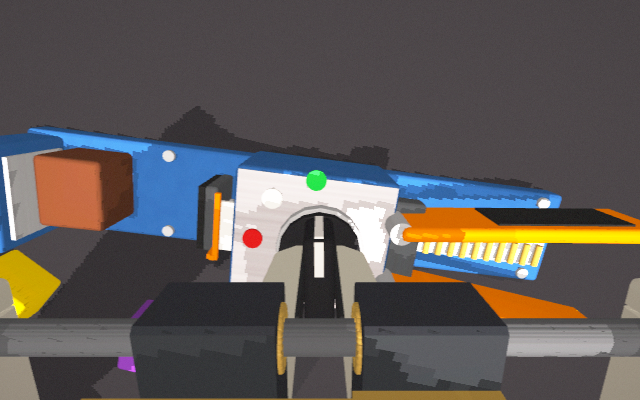

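The knob's pointer line (col 319, rows 215–275) aims at the green dot (316,181). I'll release it and rise.

{"api": "carry_out", "payload": {"commands": [{"linear":[0,0,0],"roll":0,"gripper":45},{"linear":[0,0,0],"roll":0,"gripper":45},{"linear":[0,0,0],"roll":0,"gripper":45},{"linear":[-40,0,0],"roll":0,"gripper":60},{"linear":[-50,0,0],"roll":0,"gripper":80},{"linear":[-25,0,0],"roll":0,"gripper":100},{"linear":[0,0,0],"roll":0,"gripper":100}]}}

```text
clock: 6.58
tcp_pos: [0.5204, 0.1058, 0.2223]
eef_rot: [2.105, 0.242, -2.096]
wrist_force: [-0.5, -0.0, -0.9]
grip_width: 0.0774
```

Run:
```python
from h import *
p=grab('wrist','w5.png'); s=get_state(); print(s['clock'],s['tcp_pos'])
plan((.530,-.007,.215),.089,8)
```

```text
6.625 [0.51915916 0.10599862 0.22070041]
n 8 linear [ 0.7 11.2 10.6] roll -10.25
```

View pics/w5.png

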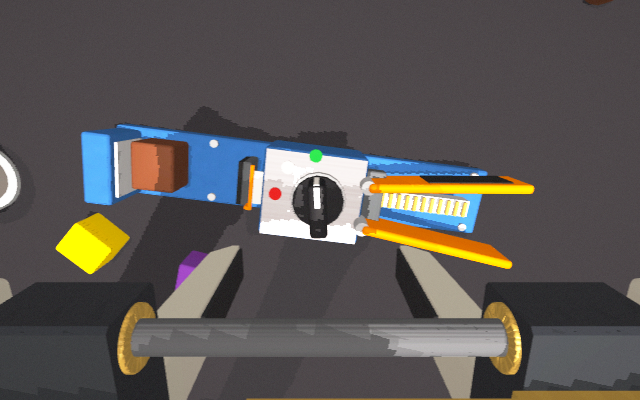

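{"api": "carry_out", "payload": {"commands": [{"linear":[0.5,11.2,10.6],"roll":-10.25,"gripper":100},{"linear":[0.5,11.2,10.6],"roll":-10.25,"gripper":100},{"linear":[0.5,11.2,10.6],"roll":-10.25,"gripper":100},{"linear":[0.5,11.2,10.6],"roll":-10.25,"gripper":100},{"linear":[0.5,11.2,10.6],"roll":-10.25,"gripper":100},{"linear":[0.5,11.2,10.6],"roll":-10.25,"gripper":100},{"linear":[0.5,11.2,10.6],"roll":-10.25,"gripper":100},{"linear":[0.5,11.2,10.6],"roll":-10.25,"gripper":100}]}}

```text
clock: 7.62
tcp_pos: [0.529, -0.0071, 0.2146]
eef_rot: [1.137, 1.256, -1.142]
wrist_force: [-0.1, -0.3, -0.8]
grip_width: 0.0927
```

{"api": "carry_out", "payload": {"commands": [{"linear":[0,0,0],"roll":0,"gripper":100},{"linear":[0,0,0],"roll":0,"gripper":100}]}}

```text
clock: 7.88
tcp_pos: [0.5291, -0.0061, 0.2155]
eef_rot: [1.144, 1.252, -1.146]
wrist_force: [0.6, 0.5, -1.0]
grip_width: 0.0931
```

Run:
```python
from h import *
p=grab('wrist','w6.png'); s=get_state(); M=R.from_rotvec(s['eef_rot']).as_matrix();print('yaw',np.arctan2(M[1,1],M[0,1]),s['clock'],s['tcp_pos'],s['grip_width'])
x=[.5198,.0975,1.662]; F=clampT(x); a=cv2.imread('pics/w6.png')
c=a.copy()
for P in [(60,-40,85),(-30,-40,85),(-30,40,85),(60,40,85),(-105,0,105),(-105,31,105),(-105,-31,105),(-105,-31,62)]:
    u,v=proj(p,F(np.array(P)/1e3)); cv2.drawMarker(c,(int(u+.5),int(v+.5)),(255,0,255),0,8,1)
cv2.imwrite('pics/w6c.png',c)
plan((.530,-.007,.0645),.089,4)
```

```text
yaw 0.08824975632768922 7.925 [ 0.52926924 -0.00596629  0.2157994 ] 0.09301619313016023
n 4 linear [37.8  0.2  0.3] roll -0.01
```

View pics/w6c.png

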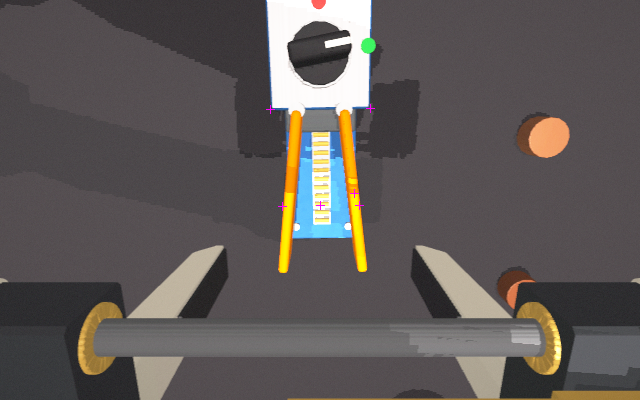

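{"api": "carry_out", "payload": {"commands": [{"linear":[37.8,0.2,0.3],"roll":0,"gripper":100},{"linear":[37.8,0.2,0.3],"roll":0,"gripper":100},{"linear":[37.8,0.2,0.3],"roll":0,"gripper":100},{"linear":[37,0.2,0.3],"roll":0,"gripper":100},{"linear":[0,0,0],"roll":0,"gripper":80},{"linear":[0,0,0],"roll":0,"gripper":80}], "force": 15}}

```text
clock: 8.68
tcp_pos: [0.5317, -0.0076, 0.0673]
eef_rot: [1.144, 1.249, -1.142]
wrist_force: [-0.0, 0.4, -0.0]
grip_width: 0.0779
```

```bash
cat > look.py <<'E'
from h import *
import sys
n=sys.argv[1]
s=get_state(); print(s['clock'],s['tcp_pos'],s['grip_width'],s['wrist_force'])
out=[]
for c,(r0,r1,c0,c1) in dict(scene=(150,240,280,440),wrist=(0,200,200,440)).items():
    p=viewer.grab_frame(c); a=np.ascontiguousarray(p['pixels'][:,:,::-1])
    cv2.imwrite(f'pics/{c}{n}.png',a)
    a=a[r0:r1,c0:c1]; a=cv2.resize(a,(400*1,int(400*(r1-r0)/(c1-c0))),interpolation=cv2.INTER_CUBIC); out.append(a)
h=max(o.shape[0] for o in out)
cv2.imwrite(f'pics/look{n}.png',np.hstack([cv2.copyMakeBorder(o,0,h-o.shape[0],0,0,0) for o in out]))
E
python3 look.py 1
```

```text
8.675 [ 0.53173126 -0.00764972  0.06728794] 0.0779451597884445 [-0.03530789  0.36581267 -0.02880353]
```

View pics/look1.png

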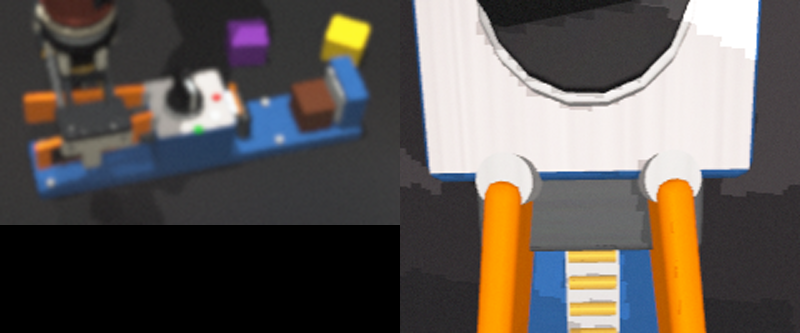

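{"api": "carry_out", "payload": {"commands": [{"linear":[0,-1.2,0],"roll":0,"gripper":35},{"linear":[0,0,0],"roll":0,"gripper":35},{"linear":[0,0,0],"roll":0,"gripper":35},{"linear":[0,0,0],"roll":0,"gripper":35},{"linear":[0,0,0],"roll":0,"gripper":35},{"linear":[0,0,0],"roll":0,"gripper":35},{"linear":[0,0,0],"roll":0,"gripper":35}], "force": 12}}

```text
clock: 9.65
tcp_pos: [0.5309, -0.009, 0.0671]
eef_rot: [1.145, 1.247, -1.143]
wrist_force: [-0.1, -2.1, 4.5]
grip_width: 0.0326
```

```bash
python3 look.py 2
python3 - <<'E'
from h import *
p=grab('top','t2.png'); cv2.imwrite('pics/t2c.png',cv2.resize(cv2.imread('pics/t2.png')[190:280,200:360],None,fx=5,fy=5,interpolation=cv2.INTER_CUBIC))
E
```

```text
9.65 [ 0.5309353  -0.00900865  0.06714293] 0.032631024364042374 [-0.12717955 -2.07591602  4.50578482]
```

View pics/look2.png

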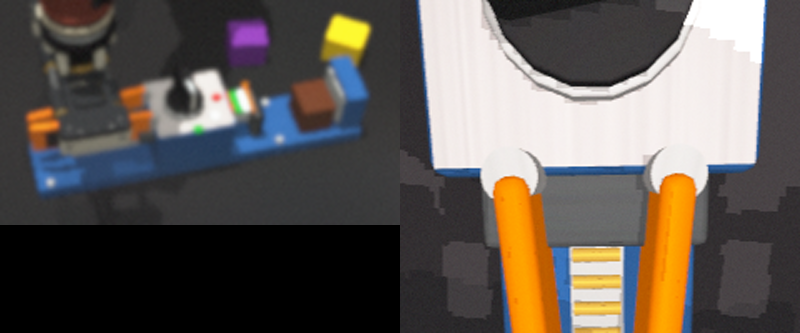

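View pics/t2c.png

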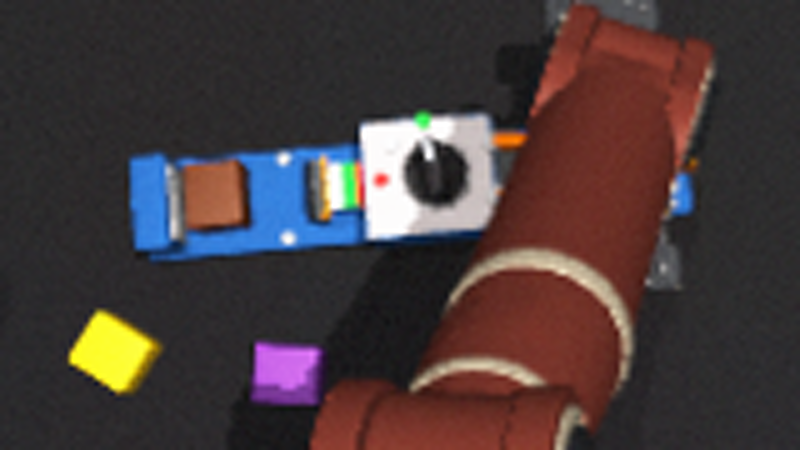

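Run:
```python
from h import *
p=viewer.grab_frame('top'); x=[.5198,.0975,1.662];F=clampT(x);c,s=np.cos(x[2]),np.sin(x[2])
def cx(u,v,z):
    w=atz(p,200+(u+.5)/5-.5,190+(v+.5)/5-.5,z); d=w[:2]-x[:2]; return round((c*d[0]+s*d[1])*1e3,1)
print('pad front top edge',cx(306,190,.065),'before',cx(330,190,.065),'block back',cx(246,190,.062),'anvil face',cx(166,200,.07), 'needle',cx(325,190,.065))
```

```text
pad front top edge 101.9 before 85.5 block back 143.3 anvil face 196.8 needle 89.0
```

{"api": "carry_out", "payload": {"commands": [{"linear":[0,0,0],"roll":0,"gripper":75},{"linear":[0,0,0],"roll":0,"gripper":75},{"linear":[0,0,0],"roll":0,"gripper":75},{"linear":[0,0,0],"roll":0,"gripper":75},{"linear":[0,0,0],"roll":0,"gripper":75},{"linear":[0,0,0],"roll":0,"gripper":75},{"linear":[0,0,0],"roll":0,"gripper":75}]}}

```text
clock: 10.72
tcp_pos: [0.5291, -0.0081, 0.0659]
eef_rot: [1.142, 1.251, -1.144]
wrist_force: [0.0, 0.2, -0.1]
grip_width: 0.0699
```

{"api": "carry_out", "payload": {"commands": [{"linear":[0,0,0],"roll":0,"gripper":35},{"linear":[0,0,0],"roll":0,"gripper":35},{"linear":[0,0,0],"roll":0,"gripper":35},{"linear":[0,0,0],"roll":0,"gripper":35},{"linear":[0,0,0],"roll":0,"gripper":35},{"linear":[0,0,0],"roll":0,"gripper":35},{"linear":[0,0,0],"roll":0,"gripper":35}]}}

```text
clock: 11.6
tcp_pos: [0.5309, -0.009, 0.0664]
eef_rot: [1.144, 1.247, -1.143]
wrist_force: [4.2, -2.4, -3.2]
grip_width: 0.0328
```

```bash
cat > top.py <<'E'
from h import *
import sys
p=grab('top','tt.png'); a=cv2.imread('pics/tt.png')[205:250,220:300]
cv2.imwrite(f'pics/top{sys.argv[1]}.png',cv2.resize(a,None,fx=8,fy=8,interpolation=cv2.INTER_CUBIC))
s=get_state(); print(s['clock'],s['tcp_pos'],s['grip_width'],s['wrist_force'])
x=[.5198,.0975,1.662];F=clampT(x);c,ss=np.cos(x[2]),np.sin(x[2])
def cx(u,v,z):
    w=atz(p,220+(u+.5)/8-.5,205+(v+.5)/8-.5,z); d=w[:2]-x[:2]; return round((c*d[0]+ss*d[1])*1e3,1)
for a in sys.argv[2:]: print(a,cx(*map(float,a.split(','))))
E
python3 top.py 3
```

```text
11.65 [ 0.53085631 -0.00906125  0.06641887] 0.03265665533370008 [ 5.08664762 -2.96560272 -3.74297307]
```

View pics/top3.png

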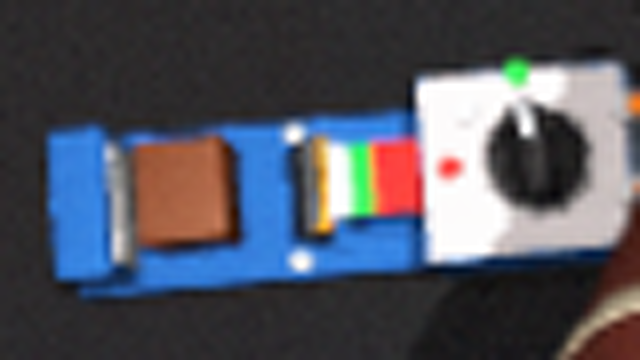

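```bash
python3 top.py 3b 292,190,.065 228,190,.062 238,190,.04 135,200,.062 352,180,.065 372,180,.065 320,180,.07
```

```text
11.7 [ 0.53090769 -0.00905958  0.0664154 ] 0.033058099272841285 [ 5.5828556  -1.76797647 -3.4428613 ]
292,190,.065 118.2
228,190,.062 145.9
238,190,.04 144.8
135,200,.062 185.8
352,180,.065 92.4
372,180,.065 83.9
320,180,.07 105.4
```

{"api": "carry_out", "payload": {"commands": [{"linear":[0,0,0],"roll":0,"gripper":75},{"linear":[0,0,0],"roll":0,"gripper":75},{"linear":[0,0,0],"roll":0,"gripper":75},{"linear":[0,0,0],"roll":0,"gripper":75},{"linear":[0,0,0],"roll":0,"gripper":75},{"linear":[0,0,0],"roll":0,"gripper":75}]}}

```text
clock: 12.45
tcp_pos: [0.5285, -0.0077, 0.0659]
eef_rot: [1.142, 1.253, -1.144]
wrist_force: [-0.1, 0.3, -0.9]
grip_width: 0.0696
```

{"api": "carry_out", "payload": {"commands": [{"linear":[0,0,0],"roll":0,"gripper":35},{"linear":[0,0,0],"roll":0,"gripper":35},{"linear":[0,0,0],"roll":0,"gripper":35},{"linear":[0,0,0],"roll":0,"gripper":35},{"linear":[0,0,0],"roll":0,"gripper":35},{"linear":[0,0,0],"roll":0,"gripper":35},{"linear":[0,0,0],"roll":0,"gripper":35}]}}

```text
clock: 13.32
tcp_pos: [0.5308, -0.0088, 0.0663]
eef_rot: [1.144, 1.247, -1.143]
wrist_force: [5.5, -2.4, -4.9]
grip_width: 0.0327
```

```bash
python3 top.py 4
```

```text
13.375 [ 0.5308509  -0.0088132   0.06633618] 0.03249253251383862 [ 4.53808869 -2.1712678  -4.60591308]
```

View pics/top4.png

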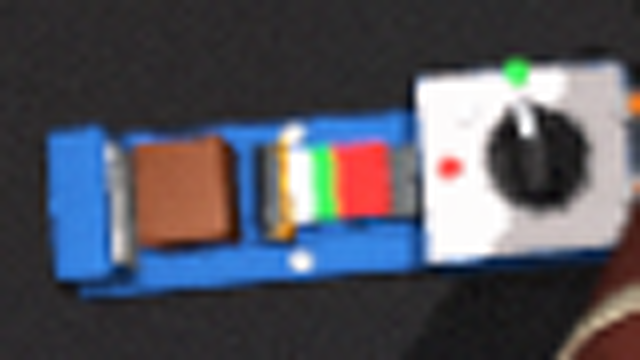

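{"api": "carry_out", "payload": {"commands": [{"linear":[0,0,0],"roll":0,"gripper":75},{"linear":[0,0,0],"roll":0,"gripper":75},{"linear":[0,0,0],"roll":0,"gripper":75},{"linear":[0,0,0],"roll":0,"gripper":75},{"linear":[0,0,0],"roll":0,"gripper":75},{"linear":[0,0,0],"roll":0,"gripper":75}]}}

```text
clock: 14.12
tcp_pos: [0.5285, -0.0077, 0.0659]
eef_rot: [1.142, 1.253, -1.145]
wrist_force: [-0.5, 0.1, 1.1]
grip_width: 0.0694
```

{"api": "carry_out", "payload": {"commands": [{"linear":[0,0,0],"roll":0,"gripper":35},{"linear":[0,0,0],"roll":0,"gripper":35},{"linear":[0,0,0],"roll":0,"gripper":35},{"linear":[0,0,0],"roll":0,"gripper":35},{"linear":[0,0,0],"roll":0,"gripper":35},{"linear":[0,0,0],"roll":0,"gripper":35},{"linear":[0,0,0],"roll":0,"gripper":35}]}}

```text
clock: 15.0
tcp_pos: [0.5309, -0.0088, 0.0663]
eef_rot: [1.144, 1.247, -1.143]
wrist_force: [5.1, -2.5, -4.9]
grip_width: 0.0328
```

```bash
python3 top.py 5; python3 look.py 5
```

```text
15.05 [ 0.5308707 -0.0088419  0.0663311] 0.03279066939623843 [ 3.7760485  -2.34535538 -4.74202898]
15.05 [ 0.5308707 -0.0088419  0.0663311] 0.03279066939623843 [ 3.7760485  -2.34535538 -4.74202898]
```

View pics/top5.png

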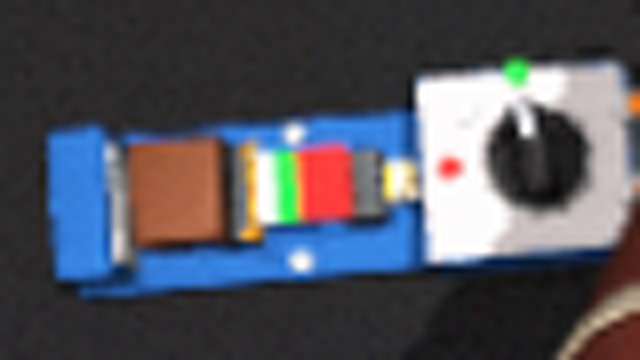

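View pics/look5.png

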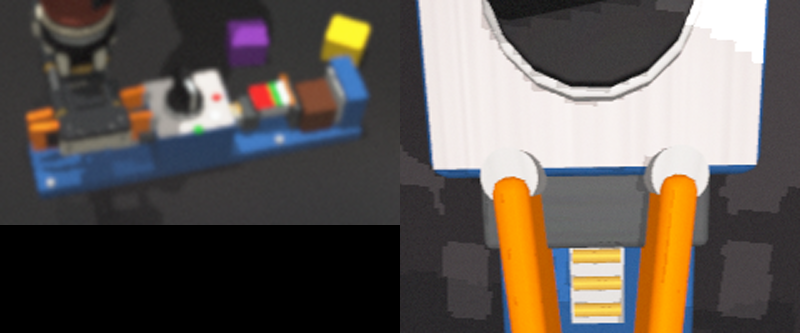

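```bash
cat > prof.py <<'E'
import cv2,sys,numpy as np
for f in sys.argv[1:]:
    a=cv2.imread(f'pics/{f}.png').astype(int); 
    for r in (185,200):
        row=a[r-8:r+9].mean(0); h=cv2.cvtColor(row[None].astype(np.uint8),cv2.COLOR_BGR2HSV)[0].astype(int)
        s='';last=None;st=0
        for i in range(100,440):
            H,S,V=h[i]
            c='K' if V<90 else 'w' if S<60 else 'o' if 11<H<30 and V>150 else 'r' if (H<8 or H>172) and V>150 else 'br' if H<=14 else 'g' if 40<H<85 else 'b' if 95<H<125 else '?'
            if c!=last:
                if last: s+=f'{last}{st}-{i} '
                last,st=c,i
        print(f,r,s)
E
python3 prof.py top3 top4 top5
```

```text
top3 185 b100-110 w110-129 K129-133 br133-228 K228-238 b238-295 K295-306 w306-316 ?316-318 o318-330 w330-351 g351-370 ?370-372 o372-376 br376-378 r378-425 
top3 200 b100-112 w112-129 K129-134 br134-229 K229-239 b239-296 K296-307 w307-318 o318-330 w330-351 g351-372 ?372-374 o374-378 br378-380 r380-425 
top4 185 b100-110 w110-129 K129-133 br133-228 K228-238 b238-256 K256-267 w267-278 o278-290 w290-312 g312-332 ?332-334 o334-338 br338-340 r340-392 ?392-394 w394-416 K416-420 
top4 200 b100-112 w112-130 K130-134 br134-229 K229-239 b239-257 K257-267 w267-278 o278-292 w292-314 g314-334 ?334-335 o335-339 br339-341 r341-393 br393-395 w395-416 K416-421 
top5 185 b100-111 w111-127 br127-222 K222-235 w235-245 o245-258 w258-276 g276-296 ?296-298 o298-301 br301-303 r303-354 br354-355 ?355-356 w356-382 ?382-383 o383-393 w393-405 o405-416 
top5 200 b100-112 w112-128 br128-222 K222-235 w235-246 o246-258 w258-276 g276-297 ?297-298 o298-302 br302-304 r304-355 br355-358 w358-384 ?384-387 o387-390 w390-416 b416-420
```

{"api": "carry_out", "payload": {"commands": [{"linear":[0,0,0],"roll":0,"gripper":75},{"linear":[0,0,0],"roll":0,"gripper":75},{"linear":[0,0,0],"roll":0,"gripper":75},{"linear":[0,0,0],"roll":0,"gripper":75},{"linear":[0,0,0],"roll":0,"gripper":75},{"linear":[0,0,0],"roll":0,"gripper":75}]}}

```text
clock: 15.9
tcp_pos: [0.5285, -0.0077, 0.0659]
eef_rot: [1.142, 1.253, -1.145]
wrist_force: [1.8, 0.1, 0.0]
grip_width: 0.07
```

{"api": "carry_out", "payload": {"commands": [{"linear":[0,0,0],"roll":0,"gripper":55},{"linear":[0,0,0],"roll":0,"gripper":55},{"linear":[0,0,0],"roll":0,"gripper":50},{"linear":[0,0,0],"roll":0,"gripper":45},{"linear":[0,0,0],"roll":0,"gripper":42},{"linear":[0,0,0],"roll":0,"gripper":42},{"linear":[0,0,0],"roll":0,"gripper":42}], "force": 14}}

```text
clock: 16.77
tcp_pos: [0.5309, -0.0088, 0.0663]
eef_rot: [1.144, 1.247, -1.143]
wrist_force: [5.2, -2.5, -5.0]
grip_width: 0.039
```

```bash
python3 top.py 6; python3 prof.py top6
```

```text
16.825 [ 0.53085184 -0.00878912  0.06628839] 0.03955098941769135 [ 5.48728704 -1.46074279 -4.73626209]
top6 185 b100-111 w111-121 r121-125 br125-217 w217-243 o243-246 ?246-251 g251-268 ?268-270 o270-275 br275-276 r276-328 ?328-330 w330-357 ?357-359 o359-369 w369-398 o398-408 
top6 200 b100-113 w113-123 r123-126 br126-215 K215-220 w220-244 o244-247 ?247-253 g253-271 ?271-272 o272-276 br276-278 r278-329 ?329-331 w331-359 ?359-363 o363-367 w367-415 b415-420
```

View pics/top6.png

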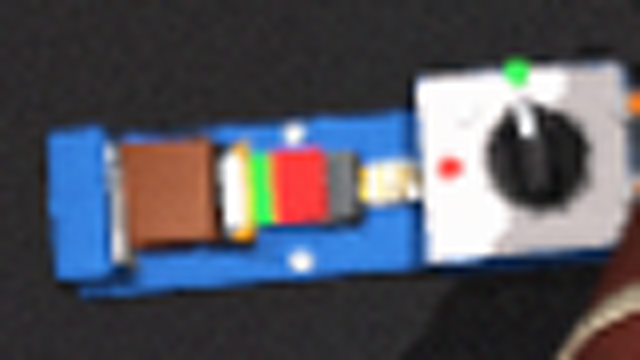

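{"api": "carry_out", "payload": {"commands": [{"linear":[0,0,0],"roll":0,"gripper":40},{"linear":[0,0,0],"roll":0,"gripper":37},{"linear":[0,0,0],"roll":0,"gripper":36},{"linear":[0,0,0],"roll":0,"gripper":36},{"linear":[0,0,0],"roll":0,"gripper":36},{"linear":[0,0,0],"roll":0,"gripper":36}]}}

```text
clock: 17.58
tcp_pos: [0.5308, -0.0088, 0.0663]
eef_rot: [1.144, 1.247, -1.143]
wrist_force: [4.5, -2.0, -4.4]
grip_width: 0.0339
```

```bash
python3 top.py 7; python3 prof.py top7
python3 - <<'E'
from h import *
p=grab('scene','s7.png'); cv2.imwrite('pics/s7c.png',cv2.resize(cv2.imread('pics/s7.png')[155:225,350:440],None,fx=8,fy=8,interpolation=cv2.INTER_CUBIC))
E
```

```text
17.625 [ 0.53079635 -0.00882043  0.06626123] 0.03377641696552574 [ 4.87724237 -1.88268421 -5.20279869]
top7 185 b100-111 w111-121 r121-123 br123-212 w212-240 o240-246 ?246-250 g250-260 ?260-262 o262-266 br266-268 r268-320 ?320-322 w322-348 ?348-350 o350-361 w361-370 o370-374 w374-388 o388-402 w402-405 o405-418 
top7 200 b100-113 w113-123 r123-125 br125-213 w213-240 o240-246 ?246-253 g253-261 ?261-263 o263-267 br267-268 r268-320 ?320-322 w322-351 ?351-352 o352-359
```

View pics/top7.png

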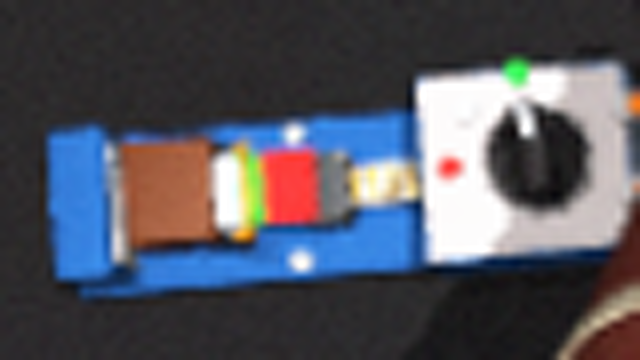

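View pics/s7c.png

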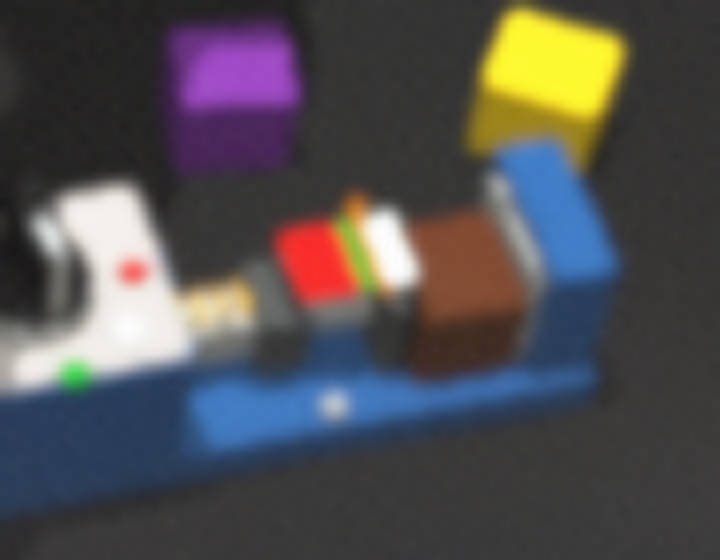

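Run:
```python
import cv2,numpy as np
o=[cv2.resize(cv2.imread(f'pics/{f}.png')[170:210,375:425],None,fx=8,fy=8,interpolation=cv2.INTER_CUBIC) for f in ('scene5','s7')]
cv2.imwrite('pics/cmp.png',np.hstack(o))
```

```text
(no output)
```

View pics/cmp.png

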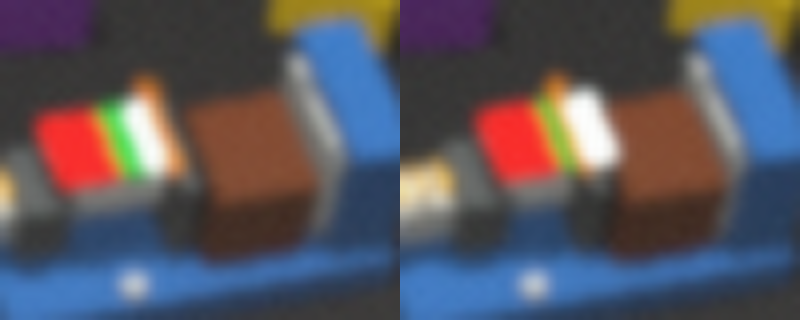

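{"api": "carry_out", "payload": {"commands": [{"linear":[0,0,0],"roll":0,"gripper":36},{"linear":[0,0,0],"roll":0,"gripper":36},{"linear":[0,0,0],"roll":0,"gripper":36},{"linear":[0,0,0],"roll":0,"gripper":36}]}}

```text
clock: 18.18
tcp_pos: [0.5308, -0.0088, 0.0663]
eef_rot: [1.144, 1.247, -1.143]
wrist_force: [5.2, -1.3, -4.7]
grip_width: 0.034
```

```bash
python3 top.py 8; python3 prof.py top8; python3 -c "
from cell import ticket; print(ticket.sign_off())"
```

```text
18.225 [ 0.53086511 -0.0087967   0.06631069] 0.033868979442071234 [ 4.9999891  -1.47200236 -4.11504228]
top8 185 b100-111 w111-121 br121-210 r210-212 w212-240 o240-246 ?246-250 g250-260 ?260-262 o262-266 br266-268 r268-320 ?320-322 w322-348 ?348-349 o349-361 w361-370 o370-375 w375-388 o388-402 w402-405 o405-418 
top8 200 b100-113 w113-123 r123-127 br127-212 r212-213 w213-241 o241-246 ?246-254 g254-261 ?261-263 o263-267 br267-268 r268-320 ?320-322 w322-351 o351-359 
the job is handed in; nothing more can be done
None
```

I turned the knob to the green dot, then squeezed the trigger five times. The block is now pressed against the anvil, and I handed the job in at 18.2 s with the trigger still squeezed.

- **Gauge:** the needle reads about 13–14.5 mm, inside the green band (10–20 mm). The top view gives about 14–14.5 mm and the scene view about 13 mm. These are readings from the pictures, good to about a millimetre. In no picture did the needle pass green.
- **Stability:** the needle position and the finger opening (34 mm) did not change over the last 0.6 s before hand-in. The wrist force readings I took stayed below about 8 N.
- **Knob:** its pointer was still at the green dot in the last picture I viewed.
- **Other items:** I commanded no contact with the jaw, the block or anything else on the bench. I did not do a separate check at the end that the other items were undisturbed.
- **Disagreement:** my clamp position estimates from the three cameras differed by 2–3 mm. It did not affect the grip on the knob or the trigger.

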